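# Load the bench clamp and hold its cam lever at full lift

### The arm

A 6-joint arm with a two-finger parallel gripper is mounted at the origin on the work surface. World frame = base frame: x ahead of the robot, y to its left, z up, the work surface at z = 0. Lengths are in m, angles in rad, forces in N, time in s.
With the tool pointing down it reaches from about 0.375 to 0.9 m from the base axis. Payload 3.1 kg.
Tool frame: the origin (TCP) lies on the centre line of the jaws, within the pads' length; the fingertips stand ahead of it and the grasp point (between the pads) lies 3 mm ahead of it (robot.tip_reach is the z of the fingertips in the tool frame, in m); z points along the fingers, y is the line along which they close (so a half turn about z gives the same grasp; the last joint's range is limited). The gripper opens to 87 mm and grips with 3 to 60 N. Pads are 19 mm wide; open, the fingers measure 117 mm over their backs; the gripper's body (75 mm by 190 mm) begins 51 mm behind the grasp point.
Start: joints at [1.026, 0.527, 1.433, -0, 1.181, -0.178], TCP at [0.224, 0.584, 0.245] pointing down, gripper open.
Joint ranges: [-3.08, 3.08], [-0.75, 2.2], [0.22, 2.44], [-1.43, 4.57], [0, 2.65], [-2.85, 2.85]. Speed limits (rad/s): [2.79, 2.79, 3.14, 3.14, 3.14, 3.14].

### API

Orientations are given as a unit quaternion [x, y, z, w].
In Python, from rig import sensors, eyes, ticket, robot gives the robot as it stands.
- The arm moves only by the tool drive_tool, never from a script. Its argument "deltas" is a list that holds one entry, the list of rows, each a list of 6 numbers: the shift along the tool's x, y, z in mm, then the turn, a rotation vector about the tool's x, y, z in rad. A call has 1 to 8 rows; each row shifts and turns the commanded pose from where the row before left it, along the tool's axes as they then stand; what a row does not reach is not made up. A row lasts 1/12 s, in which the tool goes at most 41.7 mm and 7.16 degrees, less where a joint would pass 70% of its speed; a pose out of reach is approached as far as the arm can. A call is refused whole if a number of a shift passes 41.7 or a number of a turn 0.125, either way. A call with a gripper value outside its range is refused whole. "gripper" is the opening in per cent of the stroke, from 0 (shut) to 100 (fully open), set as the call begins (left out, the last holds). The fingers move at their own pace and stop on an object; "squeeze" is the grip in N (left out, the last holds). Time passes only in rows, so rows that do not move let the fingers close. It gives the time, the measured TCP pose, the force, the opening and the grip force at its end, in the units of the state.
- sensors.get_obs(): the state, without advancing time (a new reading comes with each control period).
- eyes.camera(name): name is "scene" or "top"; returns a dict with "img" (400x640x3 uint8, red, green, blue), "fov_y" (degrees; the focal length in pixels is half the picture's height over the tangent of half this angle, whatever the lens; pixels are square), "cx", "cy" (the principal point, pixels), "xyz" and "attitude" of the camera in the world. Camera axes: x right, y up, looking along -z (the intrinsics and any distortion apply to the point x, -y, -z); pixel columns grow to the right and rows downward; lengths in m; the calibration is good to about 2 mm. A picture is of the moment at which its call begins. There is no depth.
- ticket.hand_in(): hands the job in; it is judged then, once.
The state is a dict: "time": time; "q": joint angles; "joint_velocities": joint speeds; "joint_torque": joint torques, N m; "position": TCP position; "tool_rot": TCP orientation; "ft_force": force on the tool from outside, world axes, zero at the start; "moment": the same for the moment, N m; "grip_width": finger opening in m; "grip_force": force on a finger pad.
Only numpy, scipy, OpenCV 4.12 (cv2) and the standard library are available. Lean on these libraries where they do the work, as an engineer would, in place of code of your own. Each camera call takes 0.05 s, during which the arm holds its last target. There are 200 camera calls.

### The job

Take the yellow blank out of the stock rack and slide it upright down into the slot of the blue bench clamp until it is fully home on the slot's floor, and let go of it. Then swing the clamp's red-knobbed cam lever up until it stands straight upright, the cam's highest lift (past upright the cam slackens again), so that the cam presses the blank firmly against the clamp's backing; the lever springs back if let go, so finish while still holding it upright. Leave the other blanks and everything else on the bench where they are.

Things in the scene. Friction and masses are not known exactly. Their poses are not given: they have to be found in the camera images.
- yellow_center (a point): Centre (half-way up) of the yellow-painted aluminium blank: a flat plate 80 mm wide (its x), 10 mm thick (its y), 110 mm tall (its z), about 0.2 to 0.26 kg, loose, standing upright in one of the rack's three slots (which one varies). Both faces are alike; it may go in either way round. Take it by its top edge, across its thickness: 85 mm of it stand clear above the rack's rims.
- green_center (a point): Centre of the green blank, same size as the yellow one, in another slot of the rack. Leave it there.
- white_center (a point): Centre of the white blank, same size, in another slot of the rack. Leave it there.
- rack: Fixed dark steel rack, base 120 x 200 mm. Origin at the centre of its underside on the bench. Three slots lie along its x, at y = -75, 0 and +75 mm, each 14 mm wide and 88 mm long, slot floor 10 mm and rims 35 mm above the bench; blanks stand on the slot floors, parallel to its x.
- clamp: Fixed blue bench clamp. Origin on the bench under the slot's middle, z up; the slot runs along its x; the cam is on the slot's -y side, and the lever at the shaft's -x end, so it swings clear of a blank. Base plate x = -75 to +75, y = -90 to +35 mm. Upright, the lever's cam presses the blank 3 mm to +y, against the sprung backing pad.
- slot_floor (a point): Middle of the slot's floor, 12 mm above the bench; axes as the clamp's. Slot 84 mm long (x), 12 mm wide (y), open at the top: straight walls to 46 mm above the bench, then flared bright lips to 54 mm that widen the mouth by about 4 mm on each side. A blank fully home has its centre 67 mm above the bench, its top at 122 mm.
- lever_pivot (a point): Point on the lever's shaft axis (parallel to the clamp's x) at the foot of the lever rod: x = -64, y = -36 mm in the clamp's frame, 34 mm above the bench; axes as the clamp's. The steel cam, 44 mm wide at the slot's middle, reaches 65 mm above the bench at rest.
- knob (a point): Centre of the red ball knob, 32 mm across, at the end of the steel lever rod (14 mm thick), 120 mm from the shaft axis. Its z axis points along the lever, away from the shaft. At rest it is 90 mm to the -y side of the pivot and 113 mm above the bench; with the lever upright it is straight above the pivot, 154 mm above the bench.
- lever (a joint): Cam lever's angle, rad: 0 at rest, leaning 0.85 rad (49 deg) from upright towards the clamp's -y; grows as it swings up towards +y. 0.85 = upright, the cam's highest lift; past it the cam backs off again (3 mm at the far stop, 1.5). A spring returns it to 0; holding it upright with a blank clamped takes some 5 to 11 N at the knob, pushed to +y from its -y side.
- pad: The clamp's black sprung backing pad, 82 mm wide, the slot's +y wall, with a flared lip on top (its origin is the clamp's origin at rest). It yields to +y when pressed: about 10 N at the cam's full lift with a blank in the slot.
- oil: Grey oil bottle, 60 mm across, 150 mm tall; origin at the centre of its underside. Leave alone.
- jar: Glass jar with steel cap, 60 mm across, 75 mm tall; origin under its centre. Leave alone.
- mug: Blue mug, 80 mm across, 90 mm tall; origin under its centre. Leave alone.
- carton: Yellow carton 90 x 130 x 60 mm; origin under its centre. Leave alone.
- wrench: Steel wrench lying on the bench along its own x. Leave alone.
- driver: Screwdriver lying on the bench along its own x. Leave alone.
There are look-alikes about, which are no part of the job. What is shaped like the clamp but turquoise is not meant.

How it is judged:
On the way, in this order (a step that is already met when the one before it is completed fails the run):
1. the yellow blank stands fully home in the clamp's slot (x of yellow_center in the frame of clamp between -0.005 and 0.005 m and y of yellow_center in the frame of clamp between -0.004 and 0.007 m and z of yellow_center in the frame of clamp between 0.06 and 0.07 m and angle between yellow_center's own z axis and vertical below 0.07 rad and angle between the x axis of yellow_center and the x axis of clamp, either way round below 0.07 rad), for 0.2 s.
2. the lever is held upright at the cam's highest lift with the blank pressed against the backing pad (value of joint lever between 0.73 and 0.97 rad and contact force between pad and yellow above 5 N and contact force between any of the fingers, the arm and lever above 1 N), for 0.3 s.
At the end, for the whole second after the job is handed in: Robot still pushing the lever (over 1 N), still and within 0.12 rad of upright; yellow blank pressed on the backing pad with over 5 N; blank, let go, in the clamp's slot: -4 to +7 mm across, 5 mm along, 3 mm of fully home, 0.07 rad of upright and of the slot's direction (all of step 1 and all of step 2 and velocity of joint lever between -0.1 and 0.1 rad/s and contact force between the fingers and yellow below 0.3 N); the arm keeps its last pose, push and grip.
It fails at once if another blank is disturbed (moved over 20 mm) (distance of any of green_center, white_center from where it was at the start of the episode above 0.02 m).
It fails at once if something else on the bench is disturbed (moved over 30 mm) (distance of any of oil, jar, mug, carton, wrench, driver from where it was at the start of the episode above 0.03 m).
It also fails if it takes over 56 s, if anything falls off the work surface, if the arm or the gripper's body presses on something with over 40 N, if the wrist force passes 120 N, or if a joint passes its speed limit or range.

## Working session

There is one attempt and no reset: what is moved stays moved. The work goes in short steps, Python scripts to look and compute and a tool call to move; the robot and the scene stay as the last step left them, time stands still between calls to the robot, and variables do not carry over. Pictures are saved under pics/ and viewed, at most 10 in all, crops included, and the job is handed in when it is done.

Besides the shell and the picture viewer there is one more tool, called after "Request:" as name([rows], argument=value, ...), one row to a line, values as JSON. drive_tool: Moves the arm, as the interface text tells. Its arguments: {"type":"object","properties":{"deltas":{"type":"array"},"gripper":{"type":"number"},"squeeze":{"type":"number"}},"required":["deltas"]}

```bash
mkdir -p pics; ls; python3 - <<'E'
from rig import sensors, eyes, ticket, robot
import cv2,json
o=sensors.get_obs();print(o, robot.tip_reach)
for n in("scene","top"):
    c=eyes.camera(n);cv2.imwrite(f"pics/{n}0.png",c["img"][:,:,::-1]);print({k:v for k,v in c.items() if k!="img"})
E
```

```text
pics
{'time': 0.0, 'q': array([ 1.02649643e+00,  5.28437083e-01,  1.43390424e+00, -9.22881950e-06,
        1.18139377e+00, -1.78504046e-01]), 'joint_velocities': array([-0.00195771,  0.00035369,  0.00045432,  0.00042696,  0.00183727,
        0.00141306]), 'joint_torque': array([ 6.49678805e-04, -4.40032268e+01, -1.76594335e+01,  6.33468828e-02,
        5.81604894e-02, -1.61035432e-04]), 'position': array([0.22317371, 0.58306144, 0.24358884]), 'tool_rot': array([ 1.81878092e-01,  9.83320503e-01, -1.00352950e-03, -3.74776707e-04]), 'ft_force': array([ 0.06390077, -0.06571223, -0.6165378 ]), 'moment': array([-0.05630003,  0.06382463,  0.04370435]), 'grip_force': 0.0, 'grip_width': 0.08690946850428062} 0.022
{'fov_y': 53.35688829752571, 'cx': 311.5822810450524, 'cy': 191.5873441976735, 'xyz': array([ 1.21619708, -0.35004549,  1.00375942]), 'attitude': array([0.3026064 , 0.17658829, 0.49320352, 0.7962388 ])}
{'fov_y': 45.36923981922606, 'cx': 319.51040412207186, 'cy': 194.94862978122342, 'xyz': array([0.31691846, 0.03331559, 1.49276861]), 'attitude': array([ 0.04288503, -0.05178566, -0.69642541,  0.71447237])}
```

View pics/scene0.png

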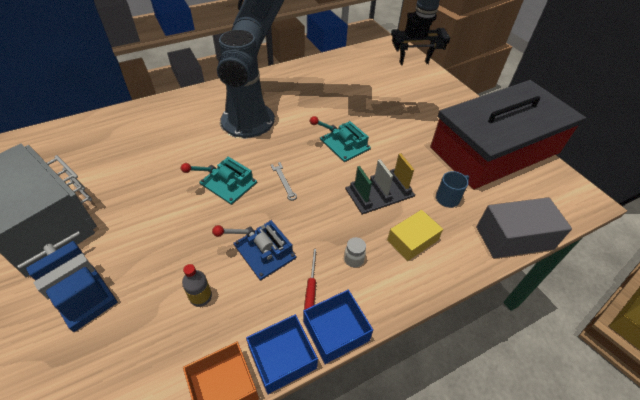

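View pics/top0.png

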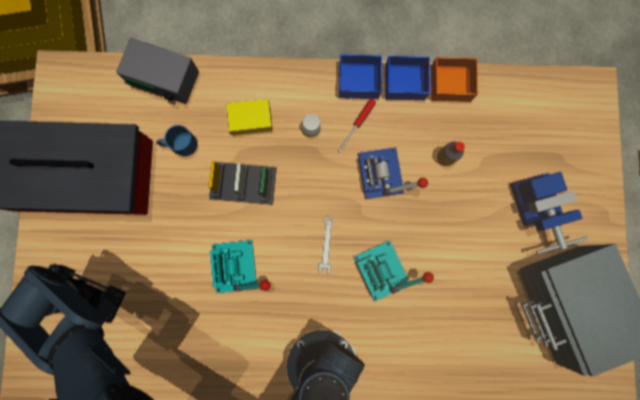

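The scene shows the yellow blank at scene (403,170) / top (214,177), at the rack's left end. Possible mix-ups are the green blank at top (263,180), the white blank at (238,178) and the yellow carton at (249,116).
The blue clamp is at scene (265,247) / top (381,173), with its knob at top (423,183). It could be mistaken for the turquoise clamps at top (233,266) and (380,270), or the blue vise at (545,200). I'll check the choice in one close crop.

```bash
cat > h.py <<'E'
import numpy as np, cv2
from scipy.spatial.transform import Rotation as R
from rig import sensors, eyes, ticket, robot
class Cam:
    def __init__(s,n):
        c=eyes.camera(n);s.img=c["img"];s.f=s.img.shape[0]/2/np.tan(np.radians(c["fov_y"])/2)
        s.cx,s.cy=c["cx"],c["cy"];s.p=np.array(c["xyz"]);s.R=R.from_quat(c["attitude"]).as_matrix()
    def ray(s,uv):
        uv=np.atleast_2d(uv).astype(float);d=np.c_[(uv[:,0]-s.cx)/s.f,-(uv[:,1]-s.cy)/s.f,-np.ones(len(uv))]
        return d@s.R.T
    def on(s,uv,z):
        d=s.ray(uv);return s.p+d*((z-s.p[2])/d[:,2])[:,None]
    def px(s,P):
        q=(np.atleast_2d(P)-s.p)@s.R;return np.c_[s.cx-s.f*q[:,0]/q[:,2],s.cy+s.f*q[:,1]/q[:,2]]
def tri(ca,ua,cb,ub):
    a=ca.ray(ua)[0];b=cb.ray(ub)[0]
    t=np.linalg.lstsq(np.c_[a,-b],cb.p-ca.p,rcond=None)[0]
    A=ca.p+a*t[0];B=cb.p+b*t[1];return (A+B)/2,np.linalg.norm(A-B)
E
python3 - <<'E'
from h import *
s=Cam("scene");t=Cam("top")
def crop(c,x,y,w,h,k=5): return cv2.resize(c.img[y:y+h,x:x+w,::-1],None,fx=k,fy=k,interpolation=cv2.INTER_CUBIC)
m=np.vstack([np.hstack([crop(t,200,150,80,60),crop(t,350,140,80,60)]),np.hstack([crop(s,340,150,80,60),crop(s,216,215,80,60)])])
cv2.imwrite("pics/m1.png",m)
def blobs(c,hl,hh,smin,vmin,amin,roi):
    hsv=cv2.cvtColor(c.img,cv2.COLOR_RGB2HSV);k=cv2.inRange(hsv,(hl,smin,vmin),(hh,255,255))
    x,y,w,h=roi;z=np.zeros_like(k);z[y:y+h,x:x+w]=k[y:y+h,x:x+w]
    for q in cv2.findContours(z,0,1)[0]:
        if cv2.contourArea(q)>=amin: print(hl,cv2.minAreaRect(q),cv2.boundingRect(q))
print("top");blobs(t,18,33,120,60,10,(200,150,40,60));blobs(t,105,125,120,40,40,(350,140,60,60));blobs(t,0,6,150,60,10,(405,170,30,30));
print("scene");blobs(s,0,6,150,60,10,(205,220,25,25))
E
```

```text
top
18 ((209.57693481445312, 174.38462829589844), (19.845558166503906, 31.380786895751953), 7.125016689300537) (200, 159, 21, 33)
18 ((216.42079162597656, 153.29208374023438), (33.13473892211914, 4.676674842834473), 5.710593223571777) (200, 150, 34, 6)
105 ((377.0567626953125, 192.1405487060547), (8.087360382080078, 16.395286560058594), 53.97262954711914) (369, 185, 14, 12)
105 ((380.0540771484375, 169.32432556152344), (37.48296356201172, 36.16777038574219), 80.53767395019531) (360, 150, 41, 41)
0 ((422.0, 182.5), (7.0, 8.0), 90.0) (418, 179, 9, 8)
scene
0 ((217.50003051757812, 230.50003051757812), (9.899494171142578, 9.899494171142578), 45.0) (212, 225, 12, 11)
```

View pics/m1.png

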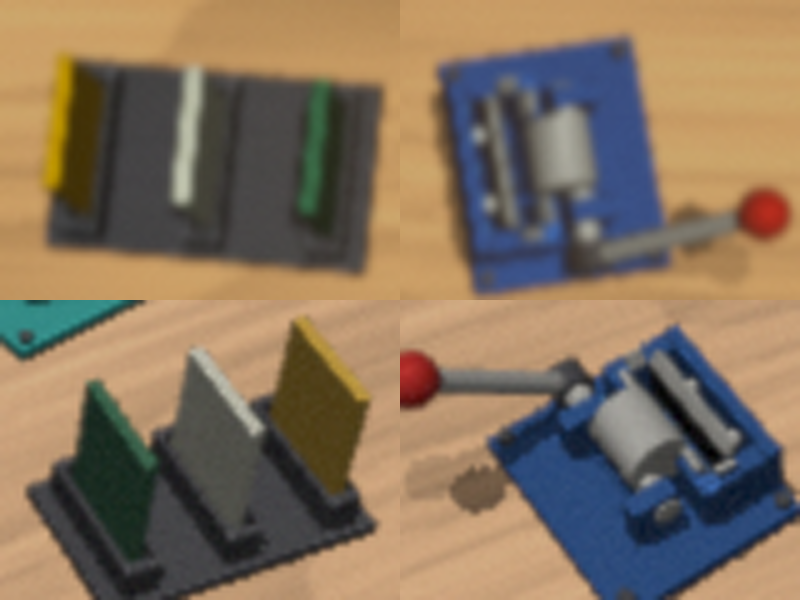

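The crop confirms the yellow blank, at top (213,161)–(210,188), in the rack's outer slot. The blue clamp has its lever on the image-bottom side and its cam to the right, so clamp x ≈ world x. Next I'll fit the poses from the corner points.

```bash
cat > fit.py <<'E'
from h import *
from scipy.optimize import least_squares
s=Cam("scene");t=Cam("top")
T=lambda x,y:((x-400)/5+350-.4,y/5+140-.4); S=lambda x,y:((x-400)/5+216-.4,(y-300)/5+215-.4)
h=lambda c,P,u:(c,P,u)
k=[(t,(75,35,None),T(438,67)),(t,(75,-90,None),T(630,38)),(t,(-75,-90,None),T(668,265)),(t,(-75,35,None),T(478,292)),
(s,(-75,-90,None),S(490,443)),(s,(-75,35,None),S(678,328)),(s,(75,35,None),S(800,505)),
(t,(-64,-126,113),T(764,214)),(s,(-64,-126,113),(217.5,230.5))]
def pts(v):
    c,sn=np.cos(v[2]),np.sin(v[2])
    for cam,P,u in k:
        z=(v[3] if P[2] is None else P[2]/1000);x,y=P[0]/1000,P[1]/1000
        yield cam,np.array([v[0]+c*x-sn*y,v[1]+sn*x+c*y,z]),u
f=lambda v:np.concatenate([(c.px(P)[0]-u) for c,P,u in pts(v)])
r=least_squares(f,[.55,-.15,0,.01],loss="soft_l1");print("clamp",r.x.round(4));print(r.fun.size and f(r.x).reshape(-1,2).round(1).tolist())
a=(213-.4,161.4);T1=lambda x,y:(x/5+200-.4,y/5+150-.4);S1=lambda x,y:(x/5+340-.4,(y-300)/5+150-.4)
# yellow top edge centre line ends, z=.12 (top +x end, -x end)
for z in(.12,):
    A=t.on([T1(65,58),T1(53,190)],z);print("yel top",A.round(4).tolist())
    # scene: top face corners: left-back, right
    B=s.on([S1(298,320),S1(363,400)],z);print("yel scene",B.round(4).tolist())
# rack base corners top
print("rack",t.on([T1(380,85),T1(362,272),T1(48,243)],.008).round(4).tolist(),s.on([S1(28,490),S1(376,524)],.008).round(4).tolist())
E
python3 fit.py
```

```text
clamp [ 0.588  -0.1447  0.1741  0.0137]
[[-0.4, -0.7], [0.0, -0.6], [0.6, 0.4], [-0.8, 0.8], [-1.2, -1.1], [-3.1, 1.9], [0.6, 0.3], [-0.8, 0.5], [0.3, 0.5]]
yel top [[0.5931, 0.3321, 0.12], [0.5152, 0.3348, 0.12]]
yel scene [[0.516, 0.3379, 0.12], [0.5933, 0.3327, 0.12]]
rack [[0.6038, 0.1577, 0.008], [0.4849, 0.1645, 0.008], [0.4979, 0.3607, 0.008]] [[0.4846, 0.1654, 0.008], [0.612, 0.3582, 0.008]]
```

Request:
drive_tool([
  [[0,0,0,0,0,-0.102],[0,0,0,0,0,-0.102],[0,0,0,0,0,-0.102],[-28,-19,0,0,0,0],[-29,-19,0,0,0,0],[-29,-19,0,0,0,0],[-29,-19,0,0,0,0],[-29,-19,0,0,0,0]],
], gripper=60)

```text
time: 0.97
position: [0.3625, 0.4792, 0.2446]
tool_rot: [0.03, 1.0, 0.0, 0.0]
ft_force: [-0.6, 0.1, -0.6]
grip_width: 0.0528
grip_force: 0.0
```

Request:
drive_tool([
  [[-29,-19,0,0,0,0],[-29,-19,0,0,0,0],[-29,-19,0,0,0,0],[-29,-19,0,0,0,0],[-29,-19,0,0,0,0],[-28,-19,0,0,0,0],[-28,-19,0,0,0,0],[0,0,0,0,0,0]],
])

```text
time: 1.63
position: [0.5602, 0.3312, 0.2446]
tool_rot: [0.033, 0.999, -0.001, 0.003]
ft_force: [1.1, -0.0, 0.1]
grip_width: 0.0528
grip_force: 0.0
```

```bash
cat >> h.py <<'E'
def go(x,y,z,yaw):
    "remaining shift in tool axes (mm), turn about tool z so that tool y = yaw+90deg, x = -x"
    o=sensors.get_obs();Rt=R.from_quat(o["tool_rot"]).as_matrix()
    Rg=np.array([[-np.cos(yaw),-np.sin(yaw),0],[-np.sin(yaw),np.cos(yaw),0],[0,0,-1]]).T.T
    print("t",round(o["time"],2),o["position"].round(4),"F",o["ft_force"].round(1),"grip",o["grip_width"],o["grip_force"],"q",o["q"].round(2))
    print("d now",(Rt.T@(np.array([x,y,z])-o["position"])*1000).round(1),"rotvec",R.from_matrix(Rt.T@Rg).as_rotvec().round(3),"d after turn",(Rg.T@(np.array([x,y,z])-o["position"])*1000).round(1))
E
python3 -c "
from h import *
go(.5544,.3345,.245,-.06)
s=Cam('scene');t=Cam('top')
c=lambda c,x,y:cv2.resize(c.img[y:y+100,x:x+100,::-1],None,fx=4,fy=4,interpolation=2)
cv2.imwrite('pics/a2.png',np.hstack([c(s,335,90),c(t,180,120)]))"
```

```text
t 1.63 [0.5602 0.3312 0.2446] F [ 1.1 -0.   0.1] grip 0.05278384505247809 0.0 q [ 0.36  0.56  1.37 -0.    1.21 -1.14]
d now [ 6.   2.9 -0.5] rotvec [-0.001  0.005 -0.005] d after turn [ 5.9  3.  -0.4]
```

View pics/a2.png

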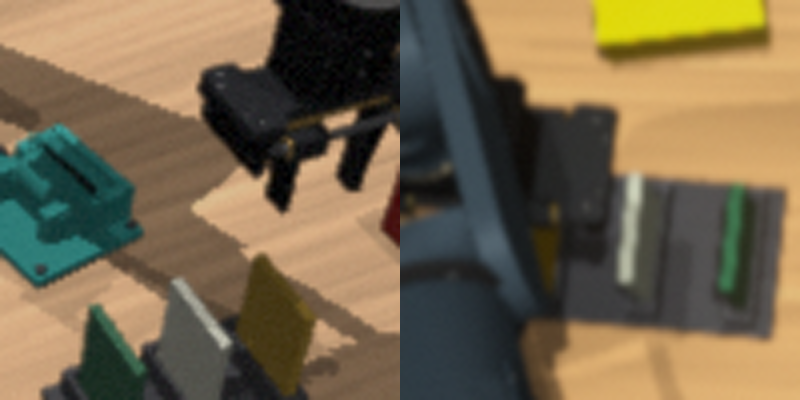

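The fingers straddle the line of the yellow blank, with the crop's fingers at (280,190) and (350,180) above the blank's top at (280,290). I'll correct slightly, go down and grip.

Request:
drive_tool([
  [[6,3,0,0,0,0],[0,0,25,0,0,0],[0,0,25,0,0,0],[0,0,25,0,0,0],[0,0,25,0,0,0],[0,0,20,0,0,0],[0,0,14,0,0,0],[0,0,0,0,0,0]],
])

```text
time: 2.4
position: [0.5441, 0.3394, 0.1072]
tool_rot: [0.029, 1.0, -0.001, -0.004]
ft_force: [-0.5, -0.3, -0.3]
grip_width: 0.0521
grip_force: 0.0
```

Request:
drive_tool([
  [[0,0,0,0,0,0],[0,0,0,0,0,0],[0,0,0,0,0,0],[0,0,0,0,0,0],[0,0,0,0,0,0],[0,0,0,0,0,0],[0,0,0,0,0,0],[0,0,0,0,0,0]],
], gripper=0, squeeze=35)

```text
time: 3.07
position: [0.5486, 0.3381, 0.1109]
tool_rot: [0.03, 1.0, -0.001, 0.0]
ft_force: [0.1, -1.6, 1.5]
grip_width: 0.0099
grip_force: 34.7
```

```bash
python3 -c "
from h import *
go(.5544,.3345,.110,-.06)"
```

```text
t 3.07 [0.5486 0.3381 0.1109] F [ 0.1 -1.6  1.5] grip 0.00993345685983802 34.732753336429596 q [ 0.38  0.72  1.49 -0.    0.94 -1.13]
d now [-6.  -3.3  0.9] rotvec [-0.001  0.     0.   ] d after turn [-6.  -3.3  0.9]
```

Request:
drive_tool([
  [[0,0,-10,0,0,0],[0,0,-20,0,0,0],[0,0,-25,0,0,0],[0,0,-30,0,0,0],[0,0,-30,0,0,0],[0,0,-30,0,0,0],[0,0,-14,0,0,0],[0,0,0,0,0,0]],
])

```text
time: 3.73
position: [0.5505, 0.3398, 0.2746]
tool_rot: [0.03, 1.0, 0.002, 0.004]
ft_force: [1.8, 0.6, -2.1]
grip_width: 0.0096
grip_force: 34.9
```

Request:
drive_tool([
  [[0,0,0,0,0,-0.08],[0,0,0,0,0,-0.08],[0,0,0,0,0,-0.074],[0,0,0,0,0,0],[0,0,0,0,0,0]],
])

```text
time: 4.15
position: [0.5476, 0.3385, 0.268]
tool_rot: [-0.086, 0.996, -0.0, -0.001]
ft_force: [0.2, -0.5, -3.0]
grip_width: 0.0097
grip_force: 34.9
```

```bash
python3 -c "
from h import *
go(.582,-.1457,.27,.174)"
```

```text
t 4.15 [0.5476 0.3385 0.268 ] F [ 0.2 -0.5 -3. ] grip 0.009702282263499845 34.871472878730856 q [ 0.38  0.53  1.35  0.    1.26 -1.36]
d now [  49.1 -482.9   -1.6] rotvec [-0.    -0.003 -0.002] d after turn [  50.  -482.8   -2. ]
```

Request:
drive_tool([
  [[2,-15,0,0,0,0],[3,-30,0,0,0,0],[3,-34,0,0,0,0],[4,-34,0,0,0,0],[4,-34,0,0,0,0],[4,-34,0,0,0,0],[4,-34,0,0,0,0],[4,-34,0,0,0,0]],
])

```text
time: 4.82
position: [0.5633, 0.0863, 0.2693]
tool_rot: [-0.086, 0.996, -0.0, -0.0]
ft_force: [1.3, -0.2, -0.9]
grip_width: 0.0096
grip_force: 34.9
```

Request:
drive_tool([
  [[4,-34,0,0,0,0],[4,-34,0,0,0,0],[4,-34,0,0,0,0],[3,-34,0,0,0,0],[3,-34,0,0,0,0],[2,-34,0,0,0,0],[2,-20,0,0,0,0],[0,-10,0,0,0,0]],
])

```text
time: 5.48
position: [0.5824, -0.1496, 0.2692]
tool_rot: [-0.085, 0.996, -0.001, -0.0]
ft_force: [0.8, 0.6, -1.8]
grip_width: 0.0102
grip_force: 34.9
```

Request:
drive_tool([
  [[0,0,20,0,0,0],[0,0,20,0,0,0],[0,0,10,0,0,0],[0,0,0,0,0,0],[0,0,0,0,0,0],[0,0,0,0,0,0]],
])

```text
time: 5.98
position: [0.5836, -0.1453, 0.2204]
tool_rot: [-0.087, 0.996, -0.0, 0.001]
ft_force: [0.2, 0.8, -2.9]
grip_width: 0.0094
grip_force: 34.9
```

```bash
python3 -c "
from h import *
go(.582,-.1457,.22,.174)
s=Cam('scene');t=Cam('top')
cv2.imwrite('pics/rs3.png',s.img[:,:,::-1]);cv2.imwrite('pics/rt3.png',t.img[:,:,::-1])
c=lambda c,x,y:cv2.resize(c.img[y:y+100,x:x+80,::-1],None,fx=5,fy=5,interpolation=2)
cv2.imwrite('pics/a3.png',np.hstack([c(s,225,175),c(t,345,125)]))"
```

```text
t 5.98 [ 0.5836 -0.1453  0.2204] F [ 0.2  0.8 -2.9] grip 0.00940656870189766 34.91927481838502 q [-0.43  0.52  1.52  0.    1.1  -2.18]
d now [ 1.6 -0.1  0.4] rotvec [-0.001  0.001  0.001] d after turn [ 1.6 -0.1  0.4]
```

View pics/a3.png

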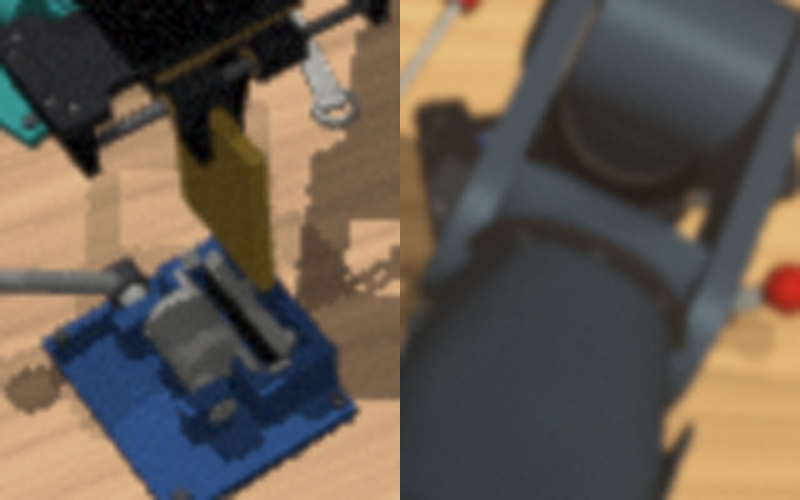

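The scene crop shows the blank held upright above the slot, with its lower corner at full-image (279,232). The arm hides the top view. I'll overlay the predicted slot and blank outlines to get the residual offsets.

```bash
cat > ov.py <<'E'
import sys
from h import *
def ov(name,cl,off,k=8,x0=225,y0=185,w=98,h=74):
    s=Cam('scene');o=sensors.get_obs();im=cv2.resize(s.img[y0:y0+h,x0:x0+w,::-1],None,fx=k,fy=k,interpolation=2)
    def line(P,col):
        q=((s.px(P)-[x0,y0]+.5)*k).round().astype(int);cv2.polylines(im,[q.reshape(-1,1,2)],False,col,1)
    c,sn=np.cos(cl[2]),np.sin(cl[2])
    C=lambda L:np.array([[cl[0]+c*x-sn*y,cl[1]+sn*x+c*y,z] for x,y,z in L])
    line(C([(-.042,-.01,.054),(.042,-.01,.054),(.042,.01,.054),(-.042,.01,.054),(-.042,-.01,.054)]),(0,0,255))
    line(C([(-.075,-.09,.0137),(.075,-.09,.0137),(.075,.035,.0137),(-.075,.035,.0137),(-.075,-.09,.0137)]),(0,255,0))
    Rt=R.from_quat(o["tool_rot"]).as_matrix()
    B=lambda L:np.array([o["position"]+Rt@np.array([-(x+off),y,-(z-.0091)]) for x,y,z in L])
    a=[(-.04,-.005),(.04,-.005),(.04,.005),(-.04,.005),(-.04,-.005)]
    line(B([(x,y,0) for x,y in a]),(255,0,255));line(B([(x,y,-.11) for x,y in a]),(255,0,255))
    cv2.imwrite(name,im);return s
if __name__=="__main__":ov('pics/ov4.png',(.588,-.1447,.174),.006)
E
python3 ov.py
```

```text
(no output)
```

View pics/ov4.png

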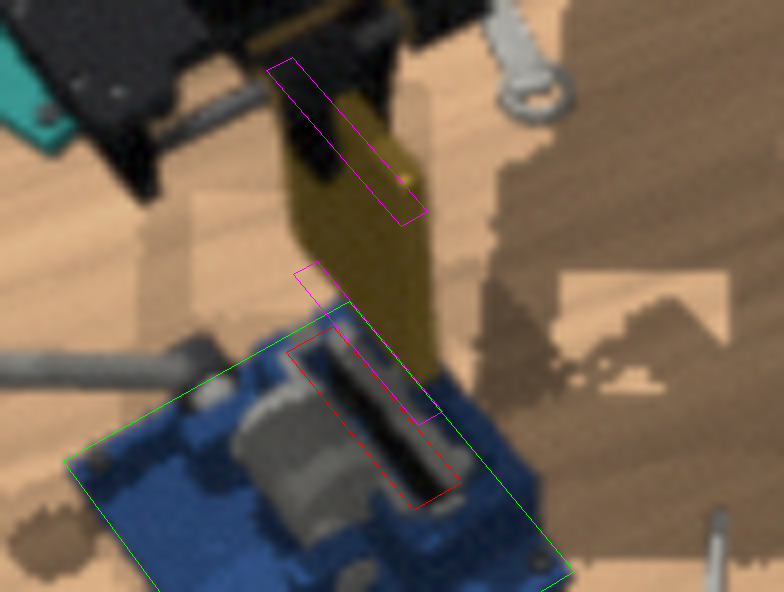

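The outline has a sign error in the blank's height: it was drawn 18 mm too low. I'll fix that and compare the corners numerically.

```bash
sed -i 's/-(z-.0091)/-(z+.0091)/' ov.py; cat >> ov.py <<'E'
    s=Cam('scene');cl=(.588,-.1447,.174);c,sn=np.cos(cl[2]),np.sin(cl[2])
    k=8;u=lambda p:(p[:,:2]-[225,185]+.5)*k
    for P in [(-.042,.006,.046),(.042,.006,.046),(-.04,.01,.054),(.04,.01,.054),(-.04,-.01,.054),(.04,-.01,.054)]:
        x,y,z=P;print(P,u(s.px([cl[0]+c*x-sn*y,cl[1]+sn*x+c*y,z])).round())
E
python3 ov.py
```

```text
File "ov.py", line 17
    s=Cam('scene');cl=(.588,-.1447,.174);c,sn=np.cos(cl[2]),np.sin(cl[2])
IndentationError: unexpected indent
```

```bash
sed -i '17,$d' ov.py; cat > n.py <<'E'
from h import *
s=Cam('scene');t=Cam('top');cl=(.588,-.1447,.174);c,sn=np.cos(cl[2]),np.sin(cl[2])
C=lambda L:np.array([[cl[0]+c*x-sn*y,cl[1]+sn*x+c*y,z] for x,y,z in L])
P=[(-.042,.006,.046),(.042,.006,.046),(-.041,.01,.054),(.041,.01,.054),(-.041,-.01,.054),(.041,-.01,.054)]
for p,a,b in zip(P,(s.px(C(P))-[225,185]+.5)*8,(t.px(C(P))-[350,140]+.5)*5+[400,0]):print(p,"ov4",a.round(),"m1",b.round())
o=sensors.get_obs();Rt=R.from_quat(o["tool_rot"]).as_matrix()
B=np.array([o["position"]+Rt@np.array([-(x+.006),y,-(z+.0091)]) for z in(0,-.11) for x in(-.04,.04) for y in(-.005,.005)])
print("blank pred px (top -x-y,-x+y,+x-y,+x+y; bottom)",((s.px(B)-[225,185]+.5)*8).round().tolist())
m=cv2.inRange(cv2.cvtColor(s.img,cv2.COLOR_RGB2HSV),(18,120,40),(33,255,255));z=np.zeros_like(m);z[190:240,255:285]=m[190:240,255:285]
q=max(cv2.findContours(z,0,1)[0],key=cv2.contourArea);print(((cv2.approxPolyDP(cv2.convexHull(q),1.0,True)[:,0]-[225,185]+.5)*8).tolist())
E
python3 n.py
```

```text
(-0.042, 0.006, 0.046) ov4 [325. 344.] m1 [518. 230.]
(0.042, 0.006, 0.046) ov4 [452. 500.] m1 [496.  97.]
(-0.041, 0.01, 0.054) ov4 [334. 328.] m1 [513. 228.]
(0.041, 0.01, 0.054) ov4 [459. 480.] m1 [491.  97.]
(-0.041, -0.01, 0.054) ov4 [288. 354.] m1 [545. 223.]
(0.041, -0.01, 0.054) ov4 [412. 508.] m1 [523.  92.]
blank pred px (top -x-y,-x+y,+x-y,+x+y; bottom) [[261.0, 33.0], [288.0, 20.0], [397.0, 190.0], [424.0, 175.0], [288.0, 242.0], [313.0, 229.0], [415.0, 394.0], [440.0, 380.0]]
[[348.0, 92.0], [420.0, 172.0], [436.0, 372.0], [420.0, 380.0], [292.0, 228.0], [284.0, 148.0]]
```

```bash
cat > p.py <<'E'
from h import *
s=Cam('scene');t=Cam('top');cl=(.588,-.1447,.174);c,sn=np.cos(cl[2]),np.sin(cl[2])
C=lambda L:np.array([[cl[0]+c*x-sn*y,cl[1]+sn*x+c*y,z] for x,y,z in L])
for n,cam in(("top",t),("scene",s)):
    g=cv2.cvtColor(cv2.imread(f"pics/{n}0.png"),cv2.COLOR_BGR2HSV).astype(np.float32)
    f=lambda L,ch:cv2.remap(g,*[a.reshape(1,-1).astype(np.float32) for a in cam.px(C(L)).T],1)[0,:,ch].astype(int).tolist()
    for y in(.009,.012,.015):
        xs=np.arange(-60,62,4);print(n,"along y",y,[f"{x}:{v}/{w}" for x,v,w in zip(xs,f([(x/1000,y,.054) for x in xs],2),f([(x/1000,y,.054) for x in xs],1))])
    for x in(-.03,0,.03):
        ys=np.arange(-16,32,2);print(n,"across x",x,[f"{y}:{v}/{w}" for y,v,w in zip(ys,f([(x,y/1000,.054) for y in ys],2),f([(x,y/1000,.054) for y in ys],1))])
E
python3 p.py
```

```text
top along y 0.009 ['-60:102/120', '-56:97/111', '-52:115/125', '-48:120/121', '-44:106/89', '-40:97/30', '-36:108/13', '-32:114/8', '-28:113/8', '-24:112/14', '-20:109/19', '-16:112/13', '-12:115/8', '-8:113/11', '-4:107/14', '0:108/19', '4:114/14', '8:114/8', '12:113/14', '16:111/18', '20:110/15', '24:114/12', '28:111/18', '32:108/25', '36:102/19', '40:103/30', '44:115/93', '48:123/121', '52:128/132', '56:129/139', '60:127/129']
top along y 0.012 ['-60:102/120', '-56:98/114', '-52:120/135', '-48:127/135', '-44:110/105', '-40:89/30', '-36:100/26', '-32:112/30', '-28:113/28', '-24:110/32', '-20:106/33', '-16:109/30', '-12:112/30', '-8:106/30', '-4:101/31', '0:102/32', '4:110/27', '8:110/30', '12:107/30', '16:105/27', '20:108/29', '24:114/29', '28:108/30', '32:104/33', '36:97/22', '40:104/40', '44:125/108', '48:131/135', '52:130/139', '56:129/141', '60:128/130']
top along y 0.015 ['-60:101/116', '-56:100/117', '-52:126/136', '-48:131/140', '-44:111/115', '-40:78/42', '-36:77/35', '-32:84/43', '-28:96/34', '-24:104/36', '-20:93/40', '-16:83/44', '-12:81/38', '-8:80/34', '-4:77/34', '0:7
[... 2726 characters left out ...]
169', '26:124/165', '28:127/156', '30:125/130']
scene across x 0 ['-16:147/10', '-14:141/10', '-12:130/9', '-10:118/7', '-8:100/42', '-6:71/80', '-4:35/115', '-2:19/76', '0:17/30', '2:30/21', '4:59/12', '6:98/11', '8:118/12', '10:125/12', '12:128/11', '14:123/10', '16:88/34', '18:65/85', '20:60/147', '22:73/169', '24:103/169', '26:120/162', '28:122/157', '30:120/132']
scene across x 0.03 ['-16:108/102', '-14:119/40', '-12:131/11', '-10:123/10', '-8:100/45', '-6:68/107', '-4:35/124', '-2:18/95', '0:21/47', '2:38/21', '4:73/11', '6:105/11', '8:121/12', '10:126/12', '12:131/10', '14:135/7', '16:129/12', '18:108/33', '20:77/69', '22:75/116', '24:96/152', '26:116/159', '28:119/161', '30:119/130']
```

Request:
drive_tool([
  [[1,0,15,0,0,0],[0,0,20,0,0,0],[0,0,15,0,0,0],[0,0,4,0,0,0],[0,0,0,0,0,0],[0,0,0,0,0,0],[0,0,0,0,0,0],[0,0,0,0,0,0]],
])

```text
time: 7.0
position: [0.5828, -0.1461, 0.1668]
tool_rot: [-0.087, 0.996, -0.001, 0.001]
ft_force: [0.2, -0.6, -2.6]
grip_width: 0.0097
grip_force: 34.9
```

```bash
sed -i 's/190:240,255:285/190:275,245:300/g' n.py; python3 n.py; python3 -c "
from h import *;from ov import *
go(.582,-.1457,.165,.174);ov('pics/ov5.png',(.588,-.1447,.174),.006)"
```

```text
(-0.042, 0.006, 0.046) ov4 [325. 344.] m1 [518. 230.]
(0.042, 0.006, 0.046) ov4 [452. 500.] m1 [496.  97.]
(-0.041, 0.01, 0.054) ov4 [334. 328.] m1 [513. 228.]
(0.041, 0.01, 0.054) ov4 [459. 480.] m1 [491.  97.]
(-0.041, -0.01, 0.054) ov4 [288. 354.] m1 [545. 223.]
(0.041, -0.01, 0.054) ov4 [412. 508.] m1 [523.  92.]
blank pred px (top -x-y,-x+y,+x-y,+x+y; bottom) [[273.0, 138.0], [298.0, 125.0], [404.0, 292.0], [430.0, 278.0], [298.0, 332.0], [322.0, 319.0], [421.0, 482.0], [444.0, 468.0]]
[[356.0, 204.0], [372.0, 204.0], [428.0, 276.0], [428.0, 468.0], [412.0, 468.0], [300.0, 308.0], [292.0, 244.0]]
t 7.1 [ 0.5825 -0.1459  0.1665] F [-0.3  0.8 -1.1] grip 0.00988280371419668 34.91942488239147 q [-0.43  0.59  1.57  0.    0.98 -2.18]
d now [0.5 0.3 1.5] rotvec [-0.001  0.002  0.   ] d after turn [0.5 0.3 1.5]
```

View pics/ov5.png

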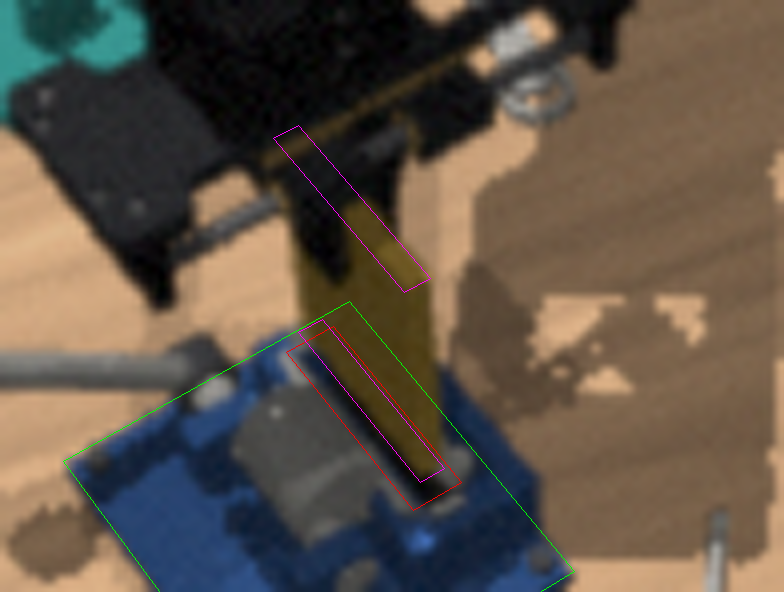

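The blank's lower edge sits over the slot mouth, about 2 mm short along clamp +x and centred across it. I'll shift 2 mm and descend, watching the force.

Request:
drive_tool([
  [[-2,0,0,0,0,0],[0,0,5,0,0,0],[0,0,5,0,0,0],[0,0,5,0,0,0],[0,0,4,0,0,0],[0,0,0,0,0,0],[0,0,0,0,0,0]],
])

```text
time: 7.73
position: [0.5835, -0.1452, 0.1459]
tool_rot: [-0.087, 0.996, 0.0, -0.001]
ft_force: [-0.8, 0.2, -1.8]
grip_width: 0.0101
grip_force: 34.9
```

Request:
drive_tool([
  [[0,0,3,0,0,0],[0,0,3,0,0,0],[0,0,2,0,0,0],[0,0,0,0,0,0],[0,0,0,0,0,0],[0,0,0,0,0,0]],
])

```text
time: 8.23
position: [0.5836, -0.1453, 0.1383]
tool_rot: [-0.087, 0.996, 0.0, -0.0]
ft_force: [-1.6, -1.3, -2.5]
grip_width: 0.0098
grip_force: 34.9
```

Its bottom is at about 37 mm, already inside the straight walls with almost no force. I'll go on down.

Request:
drive_tool([
  [[0,0,4,0,0,0],[0,0,5,0,0,0],[0,0,5,0,0,0],[0,0,4,0,0,0],[0,0,2,0,0,0],[0,0,0,0,0,0],[0,0,0,0,0,0]],
])

```text
time: 8.82
position: [0.5836, -0.1452, 0.1179]
tool_rot: [-0.087, 0.996, 0.0, -0.001]
ft_force: [-2.2, -0.5, -4.6]
grip_width: 0.0094
grip_force: 34.9
```

Request:
drive_tool([
  [[0,0,2,0,0,0],[0,0,2,0,0,0],[0,0,1,0,0,0],[0,0,1,0,0,0],[0,0,0,0,0,0],[0,0,0,0,0,0]],
])

```text
time: 9.32
position: [0.5835, -0.1454, 0.113]
tool_rot: [-0.087, 0.996, -0.0, -0.0]
ft_force: [-5.5, -1.0, 1.1]
grip_width: 0.0099
grip_force: 34.9
```

Request:
drive_tool([
  [[1,0,0,0,0,0],[0,0,1,0,0,0],[0,0,1,0,0,0],[0,0,0,0,0,0],[0,0,0,0,0,0],[0,0,0,0,0,0]],
])

```text
time: 9.82
position: [0.5834, -0.1458, 0.1128]
tool_rot: [-0.087, 0.996, -0.0, 0.001]
ft_force: [-6.4, 0.8, 11.8]
grip_width: 0.0096
grip_force: 35.0
```

The blank is home: TCP z stopped at 0.113 and the upward force rose. I'll relax the push, open and rise.

Request:
drive_tool([
  [[1,0,-2,0,0,0],[0,0,0,0,0,0]],
])

```text
time: 9.98
position: [0.5832, -0.146, 0.1132]
tool_rot: [-0.087, 0.996, -0.001, 0.002]
ft_force: [-1.4, -0.1, -2.7]
grip_width: 0.0095
grip_force: 35.0
```

Request:
drive_tool([
  [[0,0,0,0,0,0],[0,0,0,0,0,0],[0,0,0,0,0,0],[0,0,0,0,0,0],[0,0,0,0,0,0],[0,0,0,0,0,0]],
], gripper=45)

```text
time: 10.48
position: [0.5822, -0.1458, 0.1125]
tool_rot: [-0.087, 0.996, -0.0, 0.0]
ft_force: [0.2, 0.5, 0.1]
grip_width: 0.0371
grip_force: 0.0
```

Request:
drive_tool([
  [[0,0,-10,0,0,0],[0,0,-25,0,0,0],[0,0,-30,0,0,0],[0,0,-35,0,0,0],[0,0,-30,0,0,0],[0,0,-20,0,0,0],[0,0,0,0,0,0],[0,0,0,0,0,0]],
])

```text
time: 11.15
position: [0.5826, -0.146, 0.2647]
tool_rot: [-0.087, 0.996, -0.001, 0.002]
ft_force: [-0.4, -0.1, -0.6]
grip_width: 0.0391
grip_force: 0.0
```

```bash
python3 - <<'E'
from h import *
cl=(.588,-.1447,.174);c,sn=np.cos(.174),np.sin(.174)
for nm,y,z in(("above behind knob",-.172,.25),("behind knob",-.172,.125),("touch",-.157,.125),("upright",-.067,.150)):
    x=-.064;print(nm,cl[0]+c*x-sn*y,cl[1]+sn*x+c*y,z)
x,y=-.064,-.172
go(cl[0]+c*x-sn*y,cl[1]+sn*x+c*y,.25,.174)
s=Cam('scene');t=Cam('top')
k=lambda c,x,y:cv2.resize(c.img[y:y+100,x:x+80,::-1],None,fx=5,fy=5,interpolation=2)
cv2.imwrite('pics/a6.png',np.hstack([k(s,205,175),k(t,355,125)]))
print("oil",t.on([453,147],.15))
E
```

```text
above behind knob 0.5547436018587191 -0.32518271934639226 0.25
behind knob 0.5547436018587191 -0.32518271934639226 0.125
touch 0.5521467519962479 -0.31040921702663804 0.125
upright 0.5365656528214203 -0.22176820310811282 0.15
t 11.15 [ 0.5826 -0.146   0.2647] F [-0.4 -0.1 -0.6] grip 0.03911562167787797 0.0 q [-0.43  0.47  1.48  0.    1.19 -2.18]
d now [  58.6 -171.6   14.9] rotvec [-0.002  0.003  0.   ] d after turn [  58.5 -171.7   14.7]
oil [[ 0.64775325 -0.36262842  0.15      ]]
```

View pics/a6.png

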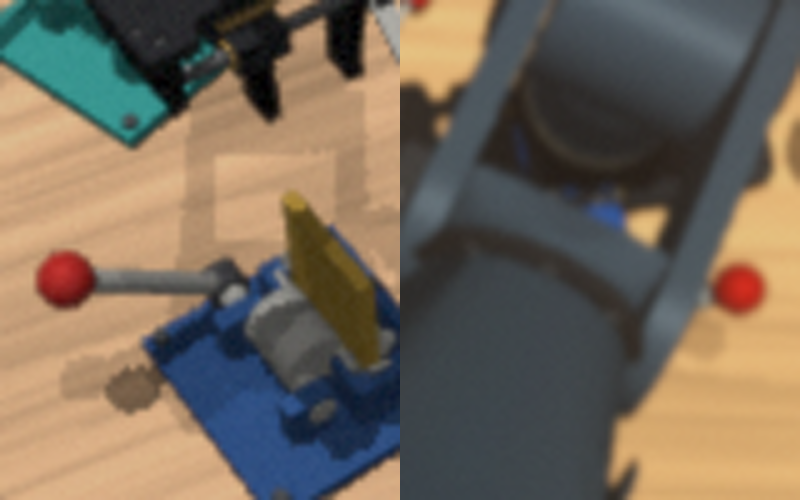

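The blank stands in the slot, with its top edge at left crop (290,195)–(375,280), and the gripper is clear. The knob is at rest at left crop (65,280). I'll close the gripper, move behind the knob and go down.

Request:
drive_tool([
  [[4,-12,0,0,0,0],[9,-26,0,0,0,0],[11,-32,0,0,0,0],[11,-32,0,0,0,0],[11,-32,0,0,0,0],[9,-26,0,0,0,0],[4,-14,0,0,0,0],[0,0,0,0,0,0]],
], gripper=0)

```text
time: 11.92
position: [0.5528, -0.3312, 0.2609]
tool_rot: [-0.085, 0.996, 0.0, -0.001]
ft_force: [0.9, -0.0, -0.2]
grip_width: 0.0012
grip_force: 0.0
```

Request:
drive_tool([
  [[0,0,20,0,0,0],[0,0,30,0,0,0],[0,0,30,0,0,0],[0,0,30,0,0,0],[0,0,20,0,0,0],[0,0,10,0,0,0],[0,0,0,0,0,0],[0,0,0,0,0,0]],
])

```text
time: 12.58
position: [0.5543, -0.3265, 0.1224]
tool_rot: [-0.087, 0.996, 0.0, -0.0]
ft_force: [0.9, 0.2, 0.4]
grip_width: 0.0007
grip_force: 0.0
```

Request:
drive_tool([
  [[0,7,0,0,0,0],[0,8,0,0,0,0],[0,8,0,0,0,0],[0,0,0,0,0,0],[0,0,0,0,0,0]],
])

```text
time: 13.0
position: [0.5508, -0.3053, 0.1241]
tool_rot: [-0.087, 0.996, -0.002, 0.001]
ft_force: [0.6, -3.0, 1.0]
grip_width: 0.0006
grip_force: 1.5
```

```bash
python3 - <<'E'
from h import *
go(.5366,-.2218,.150,.174)
E
```

```text
t 13.0 [ 0.5508 -0.3053  0.1241] F [ 0.6 -3.   1. ] grip 0.0006186023880835844 1.5274335443973541 q [-0.68  0.68  1.52 -0.    0.93 -2.43]
d now [ -0.6  84.6 -26.2] rotvec [-0.004  0.002  0.001] d after turn [ -0.5  84.7 -25.9]
```

In contact at 3 N. Now I'll push towards +y while rising with the knob.

Request:
drive_tool([
  [[0,6,-4,0,0,0],[0,8,-5,0,0,0],[0,8,-5,0,0,0],[0,8,-4,0,0,0],[0,8,-3,0,0,0],[0,7,-2,0,0,0],[0,0,0,0,0,0],[0,0,0,0,0,0]],
])

```text
time: 13.67
position: [0.5474, -0.2674, 0.1508]
tool_rot: [-0.087, 0.996, -0.009, 0.007]
ft_force: [2.2, -11.7, 8.2]
grip_width: 0.0004
grip_force: 6.1
```

Request:
drive_tool([
  [[0,6,-2,0,0,0],[0,7,-1,0,0,0],[0,7,0,0,0,0],[0,6,0,0,0,0],[0,4,0,0,0,0],[0,0,0,0,0,0],[0,0,0,0,0,0]],
])

```text
time: 14.25
position: [0.5421, -0.2366, 0.1536]
tool_rot: [-0.087, 0.996, -0.007, 0.006]
ft_force: [2.4, -9.9, 11.6]
grip_width: 0.0001
grip_force: 6.1
```

```bash
cat > k.py <<'E'
from h import *
go(.5366,-.2218,.150,.174)
cl=(.588,-.1447,.174);c,sn=np.cos(.174),np.sin(.174)
for n in("scene","top"):
    cam=Cam(n);h=cv2.cvtColor(cam.img,cv2.COLOR_RGB2HSV);m=cv2.inRange(h,(0,150,50),(6,255,255))
    th=lambda a:np.array([cl[0]+c*-.064-sn*(-.036-.12*np.sin(.85-a)),cl[1]-sn*.064+c*(-.036-.12*np.sin(.85-a)),.034+.12*np.cos(.85-a)])
    u0=cam.px(th(.85))[0].astype(int);z=np.zeros_like(m);z[u0[1]-30:u0[1]+30,u0[0]-45:u0[0]+30]=m[u0[1]-30:u0[1]+30,u0[0]-45:u0[0]+30]
    cs=[q for q in cv2.findContours(z,0,1)[0] if cv2.contourArea(q)>4]
    for q in cs:
        e=cv2.minEnclosingCircle(q);A=np.arange(0,1.5,.01);d=[np.linalg.norm(cam.px(th(a))[0]-e[0]) for a in A];print(n,e,"angle",A[np.argmin(d)],"res px",min(d))
    cv2.imwrite(f"pics/k_{n}.png",cv2.resize(cam.img[u0[1]-50:u0[1]+50,u0[0]-50:u0[0]+50,::-1],None,fx=5,fy=5,interpolation=2))
E
python3 k.py
```

```text
t 14.25 [ 0.5421 -0.2366  0.1536] F [ 2.4 -9.9 11.6] grip 5.817950253250443e-05 6.149568557739258 q [-0.6   0.59  1.61 -0.    0.91 -2.34]
d now [ 2.9 15.6  3.3] rotvec [-0.015  0.011  0.001] d after turn [ 2.9 15.6  3.6]
scene ((239.5, 211.0), 4.609872341156006) angle 0.6900000000000001 res px 1.2561233569417396
```

Request:
drive_tool([
  [[0,5,-1,0,0,0],[0,5,-1,0,0,0],[0,5,0,0,0,0],[0,4,0,0,0,0],[0,0,0,0,0,0],[0,0,0,0,0,0],[0,0,0,0,0,0],[0,0,0,0,0,0]],
])

```text
time: 15.02
position: [0.5382, -0.2167, 0.1546]
tool_rot: [-0.087, 0.996, -0.006, 0.005]
ft_force: [1.6, -8.5, 10.4]
grip_width: 0.0004
grip_force: 5.2
```

```bash
python3 k.py; python3 -c "
import cv2,numpy as np
a,b=cv2.imread('pics/k_scene.png'),cv2.imread('pics/k_top.png')
cv2.imwrite('pics/k7.png',cv2.resize(np.hstack([a,b]),(800,400)))"
```

```text
t 15.02 [ 0.5382 -0.2167  0.1546] F [ 1.6 -8.5 10.4] grip 0.00044590210413532143 5.188849121332169 q [-0.57  0.58  1.64 -0.    0.91 -2.32]
d now [ 2.5 -4.7  4.6] rotvec [-0.012  0.01   0.   ] d after turn [ 2.4 -4.8  4.6]
scene ((246.5, 207.5), 4.301262855529785) angle 0.87 res px 1.7618675521922145
```

View pics/k7.png

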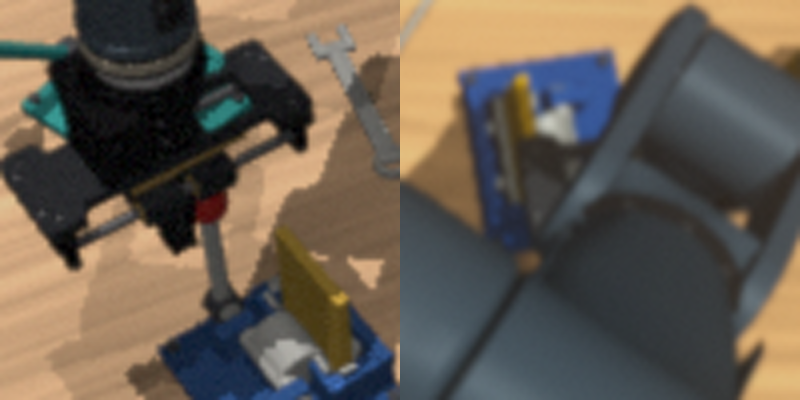

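The lever is about upright at ≈0.87 rad (knob at left crop (210,208)), with the blank pressed in the slot and the push holding at 8.5 N. I'll let it settle briefly.

Request:
drive_tool([
  [[0,0,0,0,0,0],[0,0,0,0,0,0],[0,0,0,0,0,0],[0,0,0,0,0,0],[0,0,0,0,0,0],[0,0,0,0,0,0],[0,0,0,0,0,0],[0,0,0,0,0,0]],
])

```text
time: 15.78
position: [0.5382, -0.2167, 0.1546]
tool_rot: [-0.087, 0.996, -0.006, 0.005]
ft_force: [2.4, -7.5, 10.0]
grip_width: 0.0006
grip_force: 5.2
```

```bash
python3 k.py; python3 -c "
from rig import ticket
print(ticket.hand_in())"
```

```text
t 15.78 [ 0.5382 -0.2167  0.1546] F [ 2.4 -7.5 10. ] grip 0.0005794569907570101 5.17953559756279 q [-0.57  0.58  1.64 -0.    0.91 -2.32]
d now [ 2.5 -4.7  4.6] rotvec [-0.012  0.01   0.   ] d after turn [ 2.4 -4.8  4.6]
scene ((246.0, 207.0), 4.242740631103516) angle 0.86 res px 1.106344711639307
the job is handed in; nothing more can be done
None
```

I handed the job in at about 16 s with the yellow blank released fully home in the blue clamp and the arm still holding the lever at about 0.86 rad (upright is 0.85), pushing with about 8 N; the hand-in returned no verdict, and I did not measure the pad force.

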